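Reset the weld counter with the setter's key

ROBOT

A 6-joint arm with a two-finger parallel gripper is mounted at the origin on a cart in front of the work surface, level with it; the furniture and walls round the work are solid. World frame = base frame: x ahead of the robot, y to its left, z up, the work surface at z = 0. Lengths are in mm, angles in rad, forces in N, time in s.
With the tool pointing down it reaches from about 275 to 825 mm from the base axis. Payload 5.2 kg.
Tool frame: the origin (TCP) lies on the centre line of the jaws, within the pads' length; the fingertips stand 17 mm ahead of it and the grasp point (between the pads) lies 2 mm behind it (bot.tcp_to_tips is the z of the fingertips in the tool frame, in mm); z points along the fingers, y is the direction in which the jaws open and shut (so a half turn about z gives the same grasp; the last joint's range is limited). The gripper opens to 93 mm and grips with 3 to 60 N. Pads are 15 mm wide; open, the fingers measure 128 mm over their backs; the gripper's body (75 mm by 188 mm) begins 65 mm behind the grasp point.
Start: joints at [-1.467, 0.259, 1.535, -0, 1.348, -0.203], TCP at [166.126, -524.316, 235.653] pointing down, gripper open.
Joint ranges: [-3.14, 3.14], [-0.91, 2.08], [0.19, 2.58], [-1.22, 4.36], [0.22, 2.71], [-3.12, 3.12]. Speed limits (rad/s): [2.57, 2.57, 3.14, 3.14, 3.14, 3.14].

INTERFACE

Orientations are given as a unit quaternion [x, y, z, w].
In Python, from workcell import bot gives the robot as it stands. The module is installed in compiled form; this text tells all that it offers.
- The arm moves only by the tool jog_arm, never from a script. Its argument "plan" is a list of rows, each an object with "dp": the shift along the tool's x, y, z in cm, a list of three; "angular": the turn, a rotation vector about the tool's x, y, z in rad, a list of three. A call has 1 to 5 rows; each row is the pose to reach, as a shift and turn from the pose commanded when the call began, along the tool's axes at that moment; what a row does not reach only later rows make up. A row lasts 1/10 s, in which the tool goes at most 50 mm and 8.59 degrees, less where a joint would pass 70% of its speed; a pose out of reach is approached as far as the arm can. A call with a gripper value outside its range is refused whole. "fingers" is the opening, from 0 (shut) to 1 (fully open), set as the call begins (left out, the last holds). The fingers move at their own pace and stop on an object; "newtons" is the grip in N (left out, the last holds). Time passes only in rows, so rows that repeat a pose let the fingers close. It gives the time, the measured TCP pose, the force and the opening at its end, in the units of the state.
- bot.observe(): the state, without advancing time (a new reading comes with each control period).
- bot.read_camera(name): name is "side" or "top" or "wrist"; returns a dict with "img" (480x640x3 uint8, red, green, blue), "depth" (480x640 float32, mm along the optical axis (not along the pixel's ray), 0 where there is no reading), "fx", "fy", "cx", "cy" (pixels), "rvec" (rotation vector, rad) and "tvec" (3), from world to camera coordinates, as OpenCV has them. Camera axes: x right, y down, z forward; pixel columns grow to the right and rows downward; lengths in mm; the calibration is good to about 2 mm. A picture is of the moment at which its call begins.
- bot.hand_in(): hands the job in, once; it reports no verdict.
The state is a dict: "t": time; "joint_positions": joint angles; "qvel": joint speeds; "effort": joint torques, N m; "position": TCP position; "ee_rot": TCP orientation; "contact_force": force on the tool from outside, world axes, zero at the start; "moment": the same for the moment, N m; "width": finger opening in mm.
Only numpy, scipy, OpenCV 4.12 (cv2) and the standard library are available. Lean on these libraries where they do the work, as an engineer would, in place of code of your own. Each camera call takes 0.05 s, during which the arm holds its last target.

TASK

The electrode tips have just been dressed, so reset the welder's weld counter: take the red key from the setter's block, find its way into the key switch on the grey console by feel and push it fully home, turn it clockwise to its stop, turn it back home and draw it out. Then stand it upright in the key slot it came from, fully down. Never force the key, and leave the blue key, the spare tips in the block and the dropper bottle where they stand.

Things in the scene. Friction and masses are not known exactly. Their poses are not given: they have to be found in the camera images.
- red_key: Loose double-bit key, 58 mm tall, 60 g, upright in one of the block's two key slots. Origin: centre of its lower end, z up along it. From there up: bit 0-9 mm (16 mm broad along y, 5 mm thick along x, lower edge barely broken), round neck 5 mm in diameter to 18 mm, steel collar 26 mm in diameter 18-22 mm, red bow 22-58 mm. The same when turned half round about z.
- red_key_bow (a point): Centre of the red key's bow, 42 mm above the key's lower end; axes as the key's. The bow is plastic, 30 mm broad along y, 12 mm thick along x, 36 mm tall, with flat sides to grip across x; it fills 22 to 58 mm above the key's lower end.
- blue_key: A like key with a blue bow, for another machine (bit 19 mm broad, too broad for this switch). It stands in the block's other key slot and stays there. A bystander.
- key_block: Setter's block of bare aluminium, fixed, 60 (x) x 150 (y) x 34 mm high; origin at the centre of its underside. In its top at x = 0, y = -48 and +48 mm are two key slots, 22 mm long along y, 9 mm wide along x, 24 mm deep. A key hangs in one by its collar, which lies on the top, its lower end 16 mm above the bench. At y = 0, x = -14 and +14 mm stand two spare tips.
- console: Grey counter console, fixed, 130 (x) x 150 (y) x 70 mm high, front to -x; origin at the centre of its underside. Counter window (2 mm proud) and two small lamps at the back of its top. The key switch's square steel plate, 44 x 44 x 6 mm, with four low corner screws, lies on the top. It sits in an oversize hole, so it is never quite where it is drawn (see switch_nominal).
- switch_nominal (a point): Centre of the switch plate's face as drawn: x = -18, y = 0, z = 76 mm in the console's frame, same axes. The plate's slot for the bit, 17.5 mm long along y, 6.5 mm wide along x, really lies 2.9 to 5.5 mm off this, no reading tells which way, and up to 0.04 rad turned. The plate does not shift in use. Face height is true. Its black mark shows home, the red one the stop.
- key_switch (a joint): Rotor under the plate: 0 rad at home, clockwise from above to a firm stop at 1.2; no spring, friction about 0.03 N m. Fully in, the key's collar lies on the plate's face and its bit, 3 mm below the plate, sits in the rotor's slot with 0.1 rad play each way. Off home the plate traps the bit: the key comes out only in line with the plate's slot. Over 30 N pushing or pulling, or 0.35 N m at a stop, is forcing.
- welder_foot (a point): Foot of the fixed spot welder that stands on the bench between console and block; axes as the world's. It reaches 75 mm towards the robot, 105 mm back and 70 mm to either side of this point and is 380 mm tall: carry the key past in front of it, between it and the robot. From x = 0.7 m on a hood hangs over the bench.
- spare_tip_1: Loose copper electrode tip, 16 mm in diameter, 38 mm tall, upright in a hole of the block, 14 mm of it showing; origin at the centre of its underside. A bystander.
- spare_tip_2: Like spare_tip_1, in the other hole. A bystander.
- oil_dropper: Loose amber dropper bottle with a black cap, 33 mm in diameter, 102 mm tall, standing on the bench beside the console; origin at the centre of its underside. A bystander.
Things that resemble listed ones, but are neither listed nor needed, are in the scene too. Of the things that look like the key_block, the larger one is meant.

How it is judged (in metres and radians):
On the way, in this order (a step that is already met when the one before it is completed fails the run):
1. the red key is pushed fully home in the switch, rotor still at home (z of red_key in the frame of console between 0.053 and 0.0605 m and horizontal distance between red_key and switch_nominal below 0.009 m and value of joint key_switch below 0.15 rad), for 0.1 s.
2. the key is turned clockwise to the stop (z of red_key in the frame of console between 0.053 and 0.0605 m and horizontal distance between red_key and switch_nominal below 0.009 m and value of joint key_switch above 1.14 rad), for 0.2 s.
3. the key is turned back home, still in the switch (z of red_key in the frame of console between 0.053 and 0.0605 m and horizontal distance between red_key and switch_nominal below 0.009 m and value of joint key_switch below 0.08 rad), for 0.1 s.
4. the key is drawn clear of the switch (z of red_key in the frame of console above 0.08 m), for 0.1 s.
At the end, for the whole second after the job is handed in: The red key stands upright (within 0.12 rad) and at rest, fully down (within 3 mm) in the key slot it came from (within 8 mm of where it stood), and the switch is left at home (within 0.1 rad) (distance of red_key from where it was at the start of the episode below 0.008 m and z of red_key in the frame of key_block below 0.019 m and angle between red_key's own z axis and vertical below 0.12 rad and linear speed of red_key below 0.02 m/s and value of joint key_switch below 0.1 rad); the robot touches nothing.
It fails at once if the key is forced in or out: more than 30 N between the red key and the console while the key is not fully home in the switch (contact force between red_key and console above 30 N and z of red_key in the frame of console above 0.062 m).
It fails at once if the key is forced against a stop or the plate: more than 60 N between the red key and the console (contact force between red_key and console above 60 N).
It fails at once if the blue key, a spare tip or the dropper bottle is disturbed (moved by more than 15 mm) (distance of any of blue_key, spare_tip_1, spare_tip_2, oil_dropper from where it was at the start of the episode above 0.015 m).
It also fails if it takes over 72 s, if anything falls off the work surface, if the arm or the gripper's body presses on something with over 40 N, if the wrist force passes 120 N, or if a joint passes its speed limit or range.

## Working session

There is one attempt and no reset: what is moved stays moved. The work goes in short steps, Python scripts to look and compute and a tool call to move; the robot and the scene stay as the last step left them, time stands still between calls to the robot, and variables do not carry over. Pictures are saved under pics/ and viewed, and the job is handed in when it is done.

Besides the shell and the picture viewer there is one more tool, called after "Emit:" by a JSON object that holds its "op" and its "data". jog_arm: Moves the arm, as the interface text tells. Its arguments: {"type":"object","properties":{"plan":{"type":"array"},"fingers":{"type":"number"},"newtons":{"type":"number"}},"required":["plan"]}

```bash
ls; mkdir -p pics; cat > h.py <<'E'
import numpy as np, cv2
from scipy.spatial.transform import Rotation as R
from workcell import bot
def cam(n,save=None):
    c=bot.read_camera(n); c['R']=R.from_rotvec(np.array(c['rvec']).ravel()).as_matrix(); c['t']=np.array(c['tvec']).ravel()
    if save: cv2.imwrite(save,c['img'][:,:,::-1])
    return c
def ray(c,u,v):
    d=np.array([(u-c['cx'])/c['fx'],(v-c['cy'])/c['fy'],1.0]); return -c['R'].T@c['t'], c['R'].T@d
def onz(c,u,v,z):
    o,d=ray(c,u,v); return o+d*(z-o[2])/d[2]
def dep(c,u,v):
    o,d=ray(c,u,v); return o+d*c['depth'][int(v),int(u)]
def proj(c,p):
    q=c['R']@np.array(p,float)+c['t']; return np.array([c['fx']*q[0]/q[2]+c['cx'],c['fy']*q[1]/q[2]+c['cy']])
E
python3 - <<'E'
from h import *
np.set_printoptions(precision=4,suppress=True)
for n in ['side','top','wrist']:
    c=cam(n,f'pics/{n}0.png'); print(n,c['fx'],c['cx'],c['cy'],-c['R'].T@c['t'],c['R'][2])
print(bot.observe(),bot.tcp_to_tips)
E
```

```text
pics
side 517.4671817201131 320.0839734171751 240.3805064463464 [278.8117 993.7043 746.8099] [ 0.1759 -0.8153 -0.5516]
top 463.84266584808177 325.90383002415143 241.40780528049535 [ 376.377   -11.7147 1296.7292] [ 0.1038 -0.0035 -0.9946]
wrist 336.000416699693 322.0166518582264 234.9254017474162 [ 246.8768 -497.9393  384.8234] [-0.286  -0.0889 -0.9541]
{'t': 0.15, 'joint_positions': array([-1.4668,  0.2592,  1.5358, -0.    ,  1.348 , -0.2028]), 'qvel': array([ 0.0004, -0.0025, -0.0012, -0.0009,  0.0004,  0.0005]), 'effort': array([  0.0012, -43.7644, -28.4235,   0.0716,   0.0381,  -0.0001]), 'position': array([ 166.0692, -523.9349,  235.0487]), 'ee_rot': array([ 0.9883,  0.1528,  0.    , -0.0007]), 'contact_force': array([ 0.4152, -0.2613, -0.0974]), 'moment': array([0.0522, 0.0093, 0.0422]), 'width': 93.44998121377722} 17.0
```

View pics/side0.png

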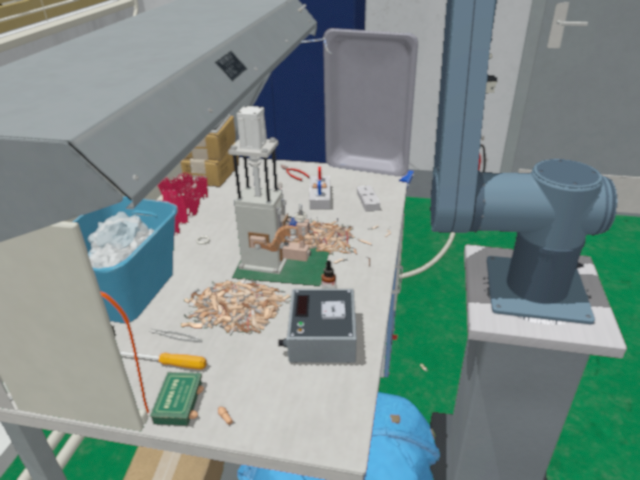

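View pics/top0.png

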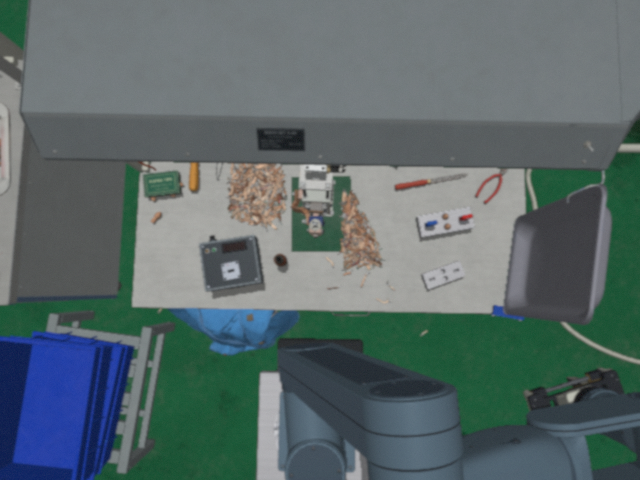

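View pics/wrist0.png

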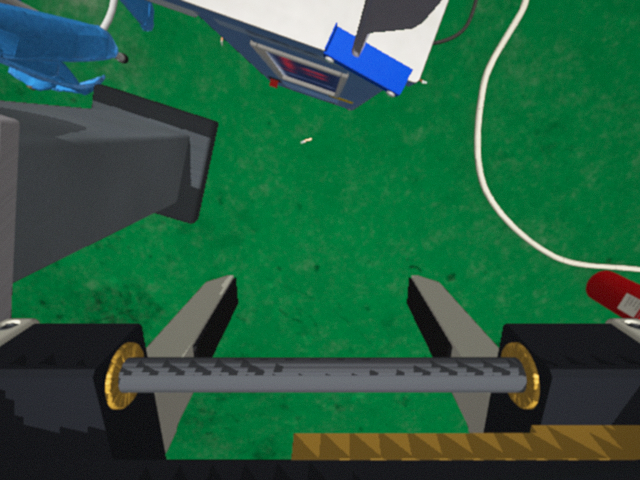

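The side and top views show the block at top-view pixels (445,222), with the red key at about (466,217) and the blue one at about (431,226). The console is at (232,263), the bottle at (280,261) and the welder at (316,215). The smaller look-alike block is at (443,276).

```bash
python3 - <<'E'
from h import *
np.set_printoptions(precision=2,suppress=True)
c=cam('top'); im=c['img']
a=cv2.resize(im[195:295,410:510],None,fx=5,fy=5,interpolation=cv2.INTER_CUBIC)
b=cv2.resize(im[225:305,190:300],None,fx=4,fy=4,interpolation=cv2.INTER_CUBIC)
o=np.zeros((500,600+340,3),np.uint8);o[:500,:500]=a;o[:320,500:940]=b
o=cv2.resize(o,(800,425));cv2.imwrite('pics/zoom1.png',o[:,:,::-1])
hsv=cv2.cvtColor(im,cv2.COLOR_RGB2HSV).astype(int);H,S,V=hsv[...,0],hsv[...,1],hsv[...,2]
def blobs(m,roi,name,z):
    x0,x1,y0,y1=roi; mm=np.zeros_like(m,np.uint8);mm[y0:y1,x0:x1]=m[y0:y1,x0:x1]
    n,l,s,cc=cv2.connectedComponentsWithStats(mm)
    for i in range(1,n):
        if s[i,4]>8:
            r=cv2.minAreaRect(np.argwhere(l==i)[:,::-1].astype(np.float32)); print(name,s[i],cc[i],onz(c,*cc[i],z), 'rect',r)
blobs(((H<8)|(H>172))&(S>130)&(V>80),(410,485,200,245),'red',70)
blobs((H>100)&(H<130)&(S>130)&(V>60),(410,485,200,245),'blue',70)
d=c['depth']
for u,v in [(466,217),(440,222),(431,226),(232,270),(280,261),(213,260),(443,276)]: print(u,v,d[v,u],dep(c,u,v))
# height maps
vv,uu=np.mgrid[0:480,0:640]
P=np.stack([(uu-c['cx'])/c['fx']*d,(vv-c['cy'])/c['fy']*d,d],-1)-c['t']
P=P@c['R']
def hb(lo,hi,roi,name,z):
    m=(P[...,2]>lo)&(P[...,2]<hi); x0,x1,y0,y1=roi
    mm=np.zeros(m.shape,np.uint8);mm[y0:y1,x0:x1]=m[y0:y1,x0:x1]
    n,l,s,cc=cv2.connectedComponentsWithStats(mm)
    for i in range(1,n):
        if s[i,4]>20:
            q=P[l==i][:,:2].astype(np.float32); r=cv2.minAreaRect(q); print(name,s[i],r,np.median(P[l==i][:,2]))
hb(20,45,(405,490,195,300),'block',34)
hb(55,90,(180,275,220,310),'console',70)
hb(90,110,(180,310,220,310),'bottle',100)
hb(55,90,(405,490,195,245),'keys',70)
hb(100,400,(285,350,160,260),'welder',70)
E
```

```text
red [461 215  11   5  31] [465.68 216.9 ] [ 576.96 -389.23   70.  ] rect ((466.0000305175781, 216.99996948242188), (3.1378581523895264, 10.590271949768066), 78.69007110595703)
blue [427 222   9   4  25] [430.68 223.28] [ 558.05 -295.29   70.  ] rect ((431.0, 223.5), (3.0, 8.0), 90.0)
466 217 1236.4631 [ 575.78 -388.34   75.69]
440 222 1276.1509 [ 567.29 -329.14   34.69]
431 226 1270.5574 [ 555.14 -303.29   38.95]
232 270 1237.1316 [424.75 233.01  57.05]
280 261 1221.3461 [449.84 103.93  76.  ]
213 260 1224.4109 [449.66 281.1   72.27]
443 276 1276.4812 [ 419.7  -340.06   18.99]
block [ 416  207   58   31 1049] ((569.440185546875, -343.9787902832031), (60.79624557495117, 151.56948852539062), 11.211353302001953) 34.040988354924174
block [422 261  43  28 583] ((423.32928466796875, -338.7684326171875), (44.67158508300781, 111.0880355834961), 20.630062103271484) 24.984653869309838
console [ 198  235   63   57 2790] ((444.0035400390625, 239.82876586914062), (130.5498809814453, 151.2017364501953), 10.307811737060547) 69.66405836195739
keys [460 214  12   6  57] ((578.565673828125, -389.80859375), (12.389939308166504, 27.537532806396484), 12.448319435119629) 72.39423544516153
keys [425 220  12   7  57] ((559.4747924804688, -295.5715026855469), (12.320721626281738, 28.581422805786133), 13.871545791625977) 71.77945875736769
welder [ 291  165   55   69 2009] ((592.8748168945312, 25.430397033691406), (114.54423522949219, 134.96595764160156), 67.57891082763672) 192.22220433262032
```

View pics/zoom1.png

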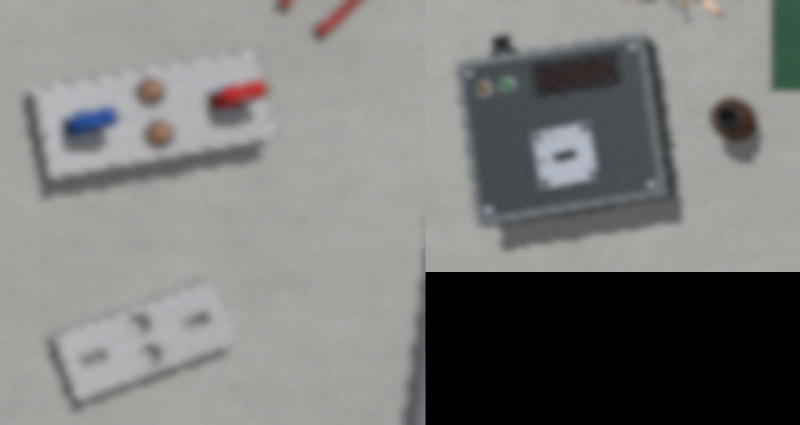

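```bash
cat >> h.py <<'E'
def yaw(q): x=R.from_quat(q).as_matrix()[:,0]; return np.arctan2(x[1],x[0])
def go(p,y=None,st=None):
    s=st or bot.observe(); M=R.from_quat(s['ee_rot']); d=M.inv().apply(np.array(p)-s['position'])/10
    yy=yaw(s['ee_rot']) if y is None else y
    T=R.from_matrix(np.array([[np.cos(yy),np.sin(yy),0],[np.sin(yy),-np.cos(yy),0],[0,0,-1]]))
    print('dp cm',np.round(d,3),'ang',np.round((M.inv()*T).as_rotvec(),4),'rows',np.linalg.norm(d)/5)
    return d
E
python3 - <<'E'
from h import *
np.set_printoptions(precision=2,suppress=True)
c=cam('top')
for u,v in [(560,250),(605,190),(510,290),(520,210)]: print(dep(c,u,v))
go((577,-389,235),1.767)
go((500,-440,235),1.767)
E
```

```text
[ 479.91 -572.05  201.49]
[ 574.08 -543.57  432.74]
[ 384.47 -522.72   21.88]
[ 611.38 -566.41   -2.34]
dp cm [43.25 -0.47  0.03] ang [-0.   -0.   -1.46] rows 8.650705471916622
dp cm [34.37  2.07  0.03] ang [-0.   -0.   -1.46] rows 6.886507768299855
```

```bash
python3 - <<'E'
from h import *
go((330,-330,235),1.767)
E
```

```text
dp cm [ 21.486 -13.551   0.04 ] ang [-6.0000e-04 -8.0000e-04 -1.4602e+00] rows 5.080538285364645
```

Emit:
{"op": "jog_arm", "data": {"plan": [{"dp": [4.3,-5,0],"angular": [0,0,-0.15]},{"dp": [8.6,-8,0],"angular": [0,0,-0.3]},{"dp": [13,-10,0],"angular": [0,0,-0.45]},{"dp": [17.3,-12,0],"angular": [0,0,-0.6]},{"dp": [21.5,-13.5,0],"angular": [0,0,-0.75]}]}}

```text
t: 0.75
position: [324.9, -333.8, 235.9]
ee_rot: [0.862, 0.506, 0.0, 0.0]
contact_force: [0.1, -0.1, -0.1]
width: 92.9
```

```bash
python3 - <<'E'
from h import *
go((555,-384,165),1.767)
E
```

```text
dp cm [ 6.829 22.538  7.092] ang [ 2.000e-04  3.000e-04 -7.049e-01] rows 4.918955573738051
```

Emit:
{"op": "jog_arm", "data": {"plan": [{"dp": [1.3,4.5,1.4],"angular": [0,0,-0.15]},{"dp": [2.6,9,2.8],"angular": [0,0,-0.3]},{"dp": [4,13.5,4.2],"angular": [0,0,-0.45]},{"dp": [5.4,18,5.6],"angular": [0,0,-0.6]},{"dp": [6.7,22.3,7],"angular": [0,0,-0.71]}]}}

```text
t: 1.25
position: [553.4, -386.8, 164.8]
ee_rot: [0.632, 0.775, -0.0, -0.0]
contact_force: [-0.5, -0.3, -0.8]
width: 93.1
```

```bash
python3 - <<'E'
from h import *
c=cam('wrist','pics/w1.png'); s=bot.observe(); print(s['position'],yaw(s['ee_rot']))
E
```

```text
[ 558.13775707 -387.00160386  159.40607112] 1.7786341987972485
```

View pics/w1.png

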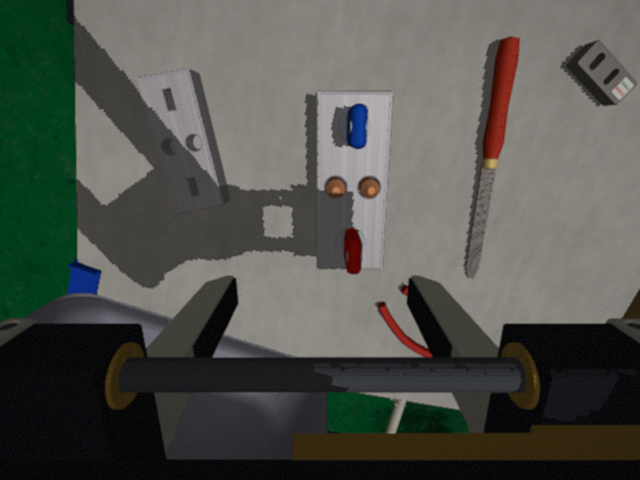

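The wrist view shows the block spanning (318–393, 92–268). The red bow is at (353,252), the blue one at (358,126) and the spare tips at (336,187) and (369,187). The grey bin is at lower left.

```bash
python3 - <<'E'
from h import *
np.set_printoptions(precision=2,suppress=True)
c=cam('wrist'); im=c['img'];d=c['depth']
hsv=cv2.cvtColor(im,cv2.COLOR_RGB2HSV).astype(int);H,S,V=hsv[...,0],hsv[...,1],hsv[...,2]
vv,uu=np.mgrid[0:480,0:640]
P=(np.stack([(uu-c['cx'])/c['fx']*d,(vv-c['cy'])/c['fy']*d,d],-1)-c['t'])@c['R']
roi=(uu>310)&(uu<400)&(vv>80)&(vv<275)&(d>0)
for n,m in [('red',((H<8)|(H>172))&(S>130)),('blue',(H>100)&(H<130)&(S>130))]:
    m=m&roi; q=P[m]; zt=np.percentile(q[:,2],95); t=q[q[:,2]>zt-3]; print(n,zt,cv2.minAreaRect(t[:,:2].astype(np.float32)),t.mean(0),m.sum())
m=roi&(P[...,2]>31)&(P[...,2]<37); r=cv2.minAreaRect(P[m][:,:2].astype(np.float32)); print(r,cv2.boxPoints(r))
b=(uu<330)&(vv>280)&(vv<330)&(P[...,2]>30)&(uu>20)&(d>120); print(P[b].min(0),P[b].max(0))
s=bot.observe(); print(s['position'],s['contact_force'])
E
```

```text
red 75.22684143628311 ((579.5217895507812, -389.95361328125), (10.419328689575195, 27.29368782043457), 11.679569244384766) [ 579.64 -389.48   74.15] 654
blue 75.56815909982845 ((561.2130737304688, -296.7655029296875), (10.293968200683594, 27.3673038482666), 11.705912590026855) [ 561.28 -296.32   74.22] 728
((571.1647338867188, -343.2618408203125), (59.89265441894531, 149.70462036132812), 11.32084846496582) [[ 527.11 -275.74]
 [ 556.49 -422.54]
 [ 615.22 -410.78]
 [ 585.83 -263.99]]
[ 318.62 -520.32   30.  ] [ 515.19 -386.1   196.02]
[ 554.53 -386.03  160.07] [ 0.25  0.43 -0.5 ]
```

```bash
python3 - <<'E'
from h import *
np.set_printoptions(precision=2,suppress=True)
s=bot.observe(); print(s['position'])
go((579.5,-390,58),1.768)
E
```

```text
[ 554.53 -386.03  160.07]
dp cm [-0.94  2.39 10.2 ] ang [-0.   -0.01  0.  ] rows 2.1030561150785516
```

Emit:
{"op": "jog_arm", "data": {"plan": [{"dp": [-0.9,2.4,0],"angular": [0,0,0]},{"dp": [-0.9,2.4,3],"angular": [0,0,0]},{"dp": [-0.9,2.4,6],"angular": [0,0,0]},{"dp": [-0.9,2.4,6],"angular": [0,0,0]}]}}

```text
t: 1.75
position: [573.6, -388.8, 101.2]
ee_rot: [0.635, 0.773, 0.0, -0.005]
contact_force: [-1.0, -0.3, -1.5]
width: 93.2
```

```bash
python3 - <<'E'
from h import *
np.set_printoptions(precision=2,suppress=True)
c=cam('wrist','pics/w2.png')
s=bot.observe(); print(s['position'],yaw(s['ee_rot']))
go((579.5,-390,58),1.768)
E
```

```text
[ 574.67 -389.89  103.84] 1.7657151050071187
dp cm [-0.12  0.49  4.58] ang [-0. -0. -0.] rows 0.9219486893236357
```

View pics/w2.png

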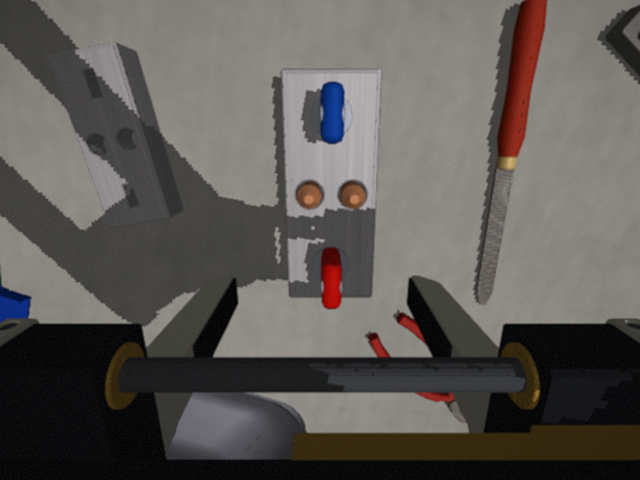

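The red bow is at (331,278), slightly right of the jaw centre at column 323. That agrees with the remaining +y shift of about 5 mm, so I'm correcting, descending and gripping.

Emit:
{"op": "jog_arm", "data": {"plan": [{"dp": [-0.1,0.5,0],"angular": [0,0,0]},{"dp": [-0.1,0.5,2],"angular": [0,0,0]},{"dp": [-0.1,0.5,4],"angular": [0,0,0]},{"dp": [-0.1,0.5,4.5],"angular": [0,0,0]},{"dp": [-0.1,0.5,4.5],"angular": [0,0,0]}]}}

```text
t: 2.3
position: [581.9, -391.4, 61.6]
ee_rot: [0.635, 0.773, -0.0, 0.0]
contact_force: [-0.1, -0.4, -0.2]
width: 93.2
```

```bash
python3 - <<'E'
from h import *
np.set_printoptions(precision=2,suppress=True)
c=cam('wrist','pics/w3.png')
s=bot.observe(); print(s['position'],yaw(s['ee_rot']),s['contact_force'])
go((579.5,-390,58),1.768)
E
```

```text
[ 582.29 -391.67   62.28] 1.7665946939116697 [ 0.1  -0.44  0.33]
dp cm [ 0.22 -0.24  0.43] ang [ 0.  0. -0.] rows 0.10758725097987668
```

View pics/w3.png

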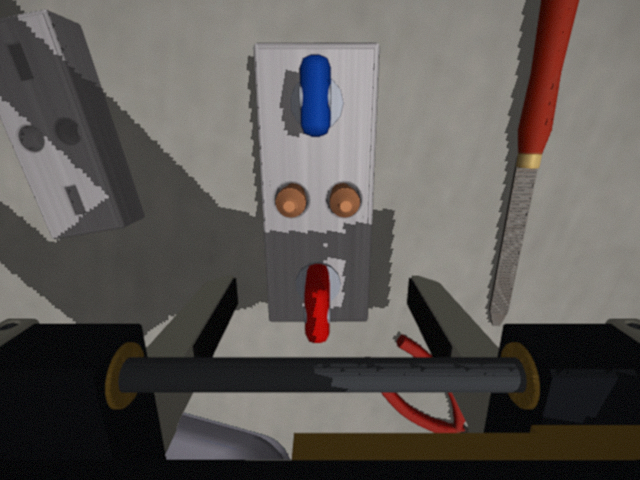

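The red bow is at (316,300) and the jaws are centred at column 322, so I'll correct about -2 mm in y, then grip.

Emit:
{"op": "jog_arm", "data": {"plan": [{"dp": [0.2,-0.25,0.4],"angular": [0,0,0]},{"dp": [0.2,-0.25,0.4],"angular": [0,0,0]},{"dp": [0.2,-0.25,0.4],"angular": [0,0,0]}]}}

```text
t: 2.65
position: [578.9, -389.7, 57.3]
ee_rot: [0.635, 0.773, -0.0, 0.0]
contact_force: [1.0, 0.9, -0.8]
width: 93.2
```

Emit:
{"op": "jog_arm", "data": {"plan": [{"dp": [0,0,0],"angular": [0,0,0]},{"dp": [0,0,0],"angular": [0,0,0]},{"dp": [0,0,0],"angular": [0,0,0]},{"dp": [0,0,0],"angular": [0,0,0]},{"dp": [0,0,0],"angular": [0,0,0]}], "fingers": 0, "newtons": 40}}

```text
t: 3.15
position: [578.8, -389.6, 56.6]
ee_rot: [0.635, 0.773, 0.0, -0.0]
contact_force: [0.0, 1.3, -0.4]
width: 57.4
```

Emit:
{"op": "jog_arm", "data": {"plan": [{"dp": [0,0,-0.1],"angular": [0,0,0]},{"dp": [0,0,-0.1],"angular": [0,0,0]},{"dp": [0,0,-0.1],"angular": [0,0,0]},{"dp": [0,0,-0.1],"angular": [0,0,0]},{"dp": [0,0,-0.1],"angular": [0,0,0]}]}}

```text
t: 3.65
position: [578.8, -389.6, 57.6]
ee_rot: [0.635, 0.773, 0.0, -0.0]
contact_force: [0.5, 0.2, -0.6]
width: 17.8
```

Emit:
{"op": "jog_arm", "data": {"plan": [{"dp": [0,0,0],"angular": [0,0,0]},{"dp": [0,0,0],"angular": [0,0,0]},{"dp": [0,0,0],"angular": [0,0,0]}]}}

```text
t: 3.95
position: [578.8, -389.6, 57.6]
ee_rot: [0.635, 0.773, 0.0, -0.0]
contact_force: [0.4, 0.4, -0.2]
width: 11.7
```

Emit:
{"op": "jog_arm", "data": {"plan": [{"dp": [0,0,-3],"angular": [0,0,0]},{"dp": [0,0,-7],"angular": [0,0,0]},{"dp": [0,0,-10.5],"angular": [0,0,0]},{"dp": [0,0,-10.5],"angular": [0,0,0]}]}}

```text
t: 4.35
position: [581.3, -391.8, 169.3]
ee_rot: [0.634, 0.773, -0.0, 0.006]
contact_force: [-0.1, 0.2, 0.8]
width: 11.7
```

```bash
python3 - <<'E'
from h import *
np.set_printoptions(precision=2,suppress=True)
c=cam('wrist','pics/w4.png')
c=cam('top','pics/t4.png');d=c['depth']
s=bot.observe(); print(s['position'],yaw(s['ee_rot']),s['contact_force'])
vv,uu=np.mgrid[0:480,0:640]
P=(np.stack([(uu-c['cx'])/c['fx']*d,(vv-c['cy'])/c['fy']*d,d],-1)-c['t'])@c['R']
m=(uu>285)&(uu<345)&(vv>160)&(vv<260)&(P[...,2]>40)
q=P[m];print(np.percentile(q,[0,2,50,98,100],axis=0))
go((400,-210,163),1.751)
E
```

```text
[ 579.06 -389.81  163.51] 1.766807735985874 [-0.9  -0.65 -2.12]
[[ 376.38  -65.36   40.49]
 [ 520.96  -41.93   70.07]
 [ 603.24   11.94  213.  ]
 [ 634.08   69.21  460.3 ]
 [ 646.13   79.46 1296.73]]
dp cm [ 21.12 -14.06   0.01] ang [0.   0.   0.02] rows 5.075155791058645
```

View pics/w4.png

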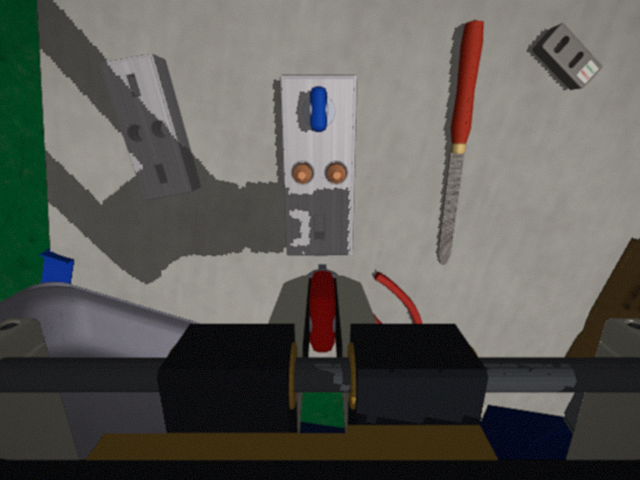

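The key is held at (322,310) and its empty slot shows at (319,225). The welder front is at x≈520, so I'll pass at x≈370.

Emit:
{"op": "jog_arm", "data": {"plan": [{"dp": [3,-4,0],"angular": [0,0,0]},{"dp": [6.5,-7.5,0],"angular": [0,0,0]},{"dp": [10,-11,0],"angular": [0,0,0]},{"dp": [13.5,-14.5,0],"angular": [0,0,0]},{"dp": [17,-18,0],"angular": [0,0,0]}]}}

```text
t: 4.95
position: [366.5, -255.5, 160.5]
ee_rot: [0.634, 0.773, 0.0, -0.002]
contact_force: [-0.5, -0.7, 1.4]
width: 11.9
```

```bash
python3 - <<'E'
from h import *
go((365,-15,163),1.751)
E
```

```text
dp cm [23.621  4.537 -0.177] ang [-0.0022 -0.0036  0.0159] rows 4.810656210534548
```

Emit:
{"op": "jog_arm", "data": {"plan": [{"dp": [4.7,0.9,0],"angular": [0,0,0.016]},{"dp": [9.4,1.8,0],"angular": [0,0,0.016]},{"dp": [14.1,2.7,0],"angular": [0,0,0.016]},{"dp": [18.8,3.6,0],"angular": [0,0,0.016]},{"dp": [23.5,4.5,0],"angular": [0,0,0.016]}]}}

```text
t: 5.45
position: [365.7, -16.6, 161.2]
ee_rot: [0.641, 0.767, -0.0, -0.001]
contact_force: [0.7, -0.6, -0.5]
width: 11.9
```

```bash
python3 - <<'E'
from h import *
go((410,215,163),1.751)
E
```

```text
dp cm [22.001  8.474 -0.165] ang [-0.0026 -0.0017 -0.0014] rows 4.715350655855655
```

Emit:
{"op": "jog_arm", "data": {"plan": [{"dp": [4.4,1.7,0],"angular": [0,0,0]},{"dp": [8.8,3.4,0],"angular": [0,0,0]},{"dp": [13.2,5.1,0],"angular": [0,0,0]},{"dp": [17.6,6.8,0],"angular": [0,0,0]},{"dp": [20,8,0],"angular": [0,0,0]}]}}

```text
t: 5.95
position: [408.9, 195.4, 160.9]
ee_rot: [0.64, 0.769, -0.001, -0.001]
contact_force: [0.3, 0.0, -0.2]
width: 11.8
```

```bash
python3 - <<'E'
from h import *
np.set_printoptions(precision=3,suppress=True)
c=cam('wrist','pics/w5.png'); d=c['depth']
vv,uu=np.mgrid[0:480,0:640]
P=(np.stack([(uu-c['cx'])/c['fx']*d,(vv-c['cy'])/c['fy']*d,d],-1)-c['t'])@c['R']
np.save('P5.npy',P)
s=bot.observe(); print(s['position'],yaw(s['ee_rot']),s['contact_force'])
for u,v in [(320,100),(320,150),(320,200),(250,150),(400,150),(320,240)]: print(u,v,P[v,u])
E
```

```text
[410.272 197.356 161.066] 1.753175849323983 [ 1.542  1.148 -0.899]
320 100 [389.386 296.802  70.359]
320 150 [395.161 264.999  70.74 ]
320 200 [401.439 230.42   71.078]
250 150 [333.623 249.729   1.416]
400 150 [450.125 274.984  68.96 ]
320 240 [406.906 200.275  70.68 ]
```

View pics/w5.png

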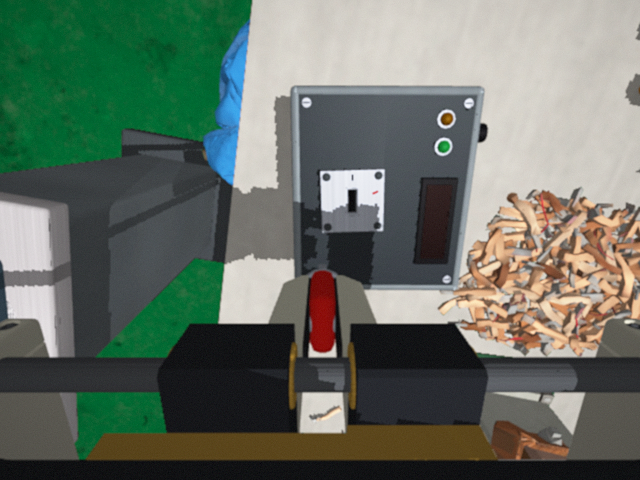

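The wrist view shows the console spanning (292–484, 87–288). The plate is centred near (352,200) with its slot at (352,201), the black mark at (352,177) and the red mark at (376,192).

```bash
python3 - <<'E'
from h import *
np.set_printoptions(precision=3,suppress=True)
c=cam('wrist'); P=np.load('P5.npy'); im=c['img']
vv,uu=np.mgrid[0:480,0:640]
# plate: bright; slot: dark pixels inside plate
g=im.min(-1).astype(int)
roi=(uu>310)&(uu<395)&(vv>160)&(vv<240)
sl=(uu>342)&(uu<362)&(vv>184)&(vv<218)&(g<40)
n,l,s,cc=cv2.connectedComponentsWithStats(sl.astype(np.uint8)); i=1+np.argmax(s[1:,4]); print(s[i],cc[i])
ct=cc[i]; print('slot on face',onz(c,*ct,76))
q=np.array([onz(c,u,v,76) for v,u in np.argwhere(l==i)])[:,:2].astype(np.float32); print(cv2.minAreaRect(q))
for zr in [(74.5,79)]:
    m=roi&(P[...,2]>73.8)&(P[...,2]<80); print('plate',m.sum(),cv2.minAreaRect(P[m][:,:2].astype(np.float32)))
m=(uu>285)&(uu<490)&(vv>80)&(vv<300)&(P[...,2]>65)&(P[...,2]<73.5)
n,l,s,cc=cv2.connectedComponentsWithStats(m.astype(np.uint8)); i=1+np.argmax(s[1:,4])
print('console',cv2.minAreaRect(P[l==i][:,:2].astype(np.float32)))
for u,v in [(294,88),(483,88),(306,103),(468,103),(446,280)]: print(u,v,onz(c,u,v,70))
o=cv2.resize(im[150:250,290:410],None,fx=6,fy=6,interpolation=cv2.INTER_CUBIC);cv2.imwrite('pics/z5.png',o[:,:,::-1])
E
```

```text
[346 193   7  21 139] [349.173 203.137]
slot on face [423.636 235.074  76.   ]
((423.5284729003906, 235.0810546875), (4.3086838722229, 14.564126014709473), 11.606507301330566)
plate 3591 ((424.08355712890625, 234.99014282226562), (44.089595794677734, 44.45536804199219), 12.201319694519043)
console ((444.8391418457031, 240.89256286621094), (129.5609893798828, 149.384521484375), 10.209635734558105)
294 88 [372.627 303.227  70.   ]
483 88 [495.552 325.743  70.   ]
306 103 [381.979 295.524  70.   ]
468 103 [488.649 315.069  70.   ]
446 280 [511.511 187.584  70.   ]
```

View pics/z5.png

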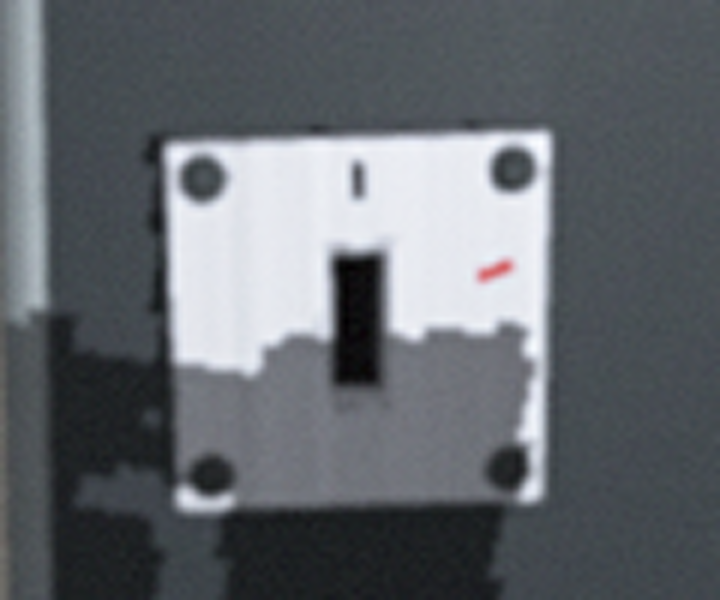

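```bash
python3 - <<'E'
from h import *
np.set_printoptions(precision=3,suppress=True)
c=cam('wrist'); s=bot.observe(); d=c['depth'];im=c['img']
vv,uu=np.mgrid[0:480,0:640]
P=(np.stack([(uu-c['cx'])/c['fx']*d,(vv-c['cy'])/c['fy']*d,d],-1)-c['t'])@c['R']
hsv=cv2.cvtColor(im,cv2.COLOR_RGB2HSV).astype(int);H,S=hsv[...,0],hsv[...,1]
m=((H<8)|(H>172))&(S>130)&(uu>290)&(uu<350)&(vv>255)&(vv<360)&(d>0)
q=P[m]; zt=np.percentile(q[:,2],95); t=q[q[:,2]>zt-3]
print(zt,t.mean(0),cv2.minAreaRect(t[:,:2].astype(np.float32)),s['position'],yaw(s['ee_rot'])-np.pi/2)
E
```

```text
178.5618010051335 [410.393 195.539 177.527] ((410.5625305175781, 194.67990112304688), (11.715940475463867, 28.985288619995117), 13.651740074157715) [409.076 193.433 160.818] 0.18356861572997385
```

```bash
python3 - <<'E'
from h import *
np.set_printoptions(precision=3,suppress=True)
for i in range(6):
    c=cam('wrist');s=bot.observe(); d=c['depth'];im=c['img']
    vv,uu=np.mgrid[0:480,0:640]
    P=(np.stack([(uu-c['cx'])/c['fx']*d,(vv-c['cy'])/c['fy']*d,d],-1)-c['t'])@c['R']
    hsv=cv2.cvtColor(im,cv2.COLOR_RGB2HSV).astype(int);H,S=hsv[...,0],hsv[...,1]
    m=((H<8)|(H>172))&(S>130)&(uu>290)&(uu<350)&(vv>255)&(vv<360)&(d>0)
    q=P[m]; zt=np.percentile(q[:,2],95); t=q[q[:,2]>zt-3]
    g=im.min(-1); sl=(uu>335)&(uu<370)&(vv>180)&(vv<222)&(g<40)
    n,l,st,cc=cv2.connectedComponentsWithStats(sl.astype(np.uint8)); k=1+np.argmax(st[1:,4])
    q2=P[(uu>310)&(uu<395)&(vv>160)&(vv<245)&(P[...,2]>73.8)&(P[...,2]<80)]
    m=(uu>285)&(uu<490)&(vv>80)&(vv<300)&(P[...,2]>65)&(P[...,2]<73.5)
    n,l,st,c2=cv2.connectedComponentsWithStats(m.astype(np.uint8)); j=1+np.argmax(st[1:,4])
    rc=cv2.minAreaRect(P[l==j][:,:2].astype(np.float32))
    print(s['t'],s['position'],cv2.minAreaRect(t[:,:2].astype(np.float32))[0],zt,'slot',cc[k],onz(c,*cc[k],76)[:2],'plate',cv2.minAreaRect(q2[:,:2].astype(np.float32)),'con',rc[0],rc[2])
E
```

```text
6.15 [408.96  192.366 160.999] (409.6329040527344, 193.03933715820312) 178.5236761832793 slot [352.291 198.201] [423.665 234.834] plate ((424.0845031738281, 234.90451049804688), (44.03763961791992, 44.4041862487793), 12.280047416687012) con (444.9693603515625, 240.84625244140625) 10.168381690979004
6.2 [409.122 191.757 161.298] (409.9752502441406, 191.84962463378906) 178.6569524536617 slot [352.528 195.929] [423.439 235.333] plate ((424.0672607421875, 234.8896484375), (44.006439208984375, 44.42295837402344), 12.114968299865723) con (444.87359619140625, 240.5420684814453) 10.242424011230469
6.25 [409.398 191.421 161.634] (410.3420104980469, 191.41043090820312) 178.98744084848073 slot [352.484 195.164] [423.592 235.173] plate ((424.1578674316406, 234.93028259277344), (44.159420013427734, 44.433250427246094), 12.227985382080078) con (445.0337219238281, 240.29702758789062) 10.194438934326172
6.3 [409.667 191.261 161.932] (410.5357971191406, 191.14053344726562) 179.32065229626147 slot [351.872 194.837] [423.555 234.927] plate ((424.0802307128906, 234.9384002685547), (43.99695587158203, 44.2783088684082), 12.235426902770996) con (444.95318603515625, 239.94239807128906) 10.059220314025879
6.35 [409.991 191.246 162.225] (410.005126953125, 190.72952270507812) 179.69454562429715 slot [351.472 194.079] [423.611 235.213] plate ((424.1220397949219, 234.80613708496094), (44.03704833984375, 44.574493408203125), 12.21488094329834) con (445.0743408203125, 239.96878051757812) 10.168878555297852
6.4 [410.21  191.306 162.462] (410.8447265625, 190.75662231445312) 179.9576986962661 slot [350.781 194.088] [423.516 235.066] plate ((424.0511474609375, 234.85293579101562), (43.99192810058594, 44.526493072509766), 11.986491203308105) con (445.0897521972656, 239.70892333984375) 10.193357467651367
```

```bash
python3 - <<'E'
from h import *
s=bot.observe();print(s['t'],s['position'],s['contact_force'])
go((423.7,235,123),1.783)
E
```

```text
6.4 [410.21017098 191.30595141 162.46172672] [-0.1580567   0.89874257 -0.98648093]
dp cm [4.062 2.104 3.944] ang [-0.0006  0.0001 -0.0341] rows 1.2080353048746686
```

Emit:
{"op": "jog_arm", "data": {"plan": [{"dp": [2,1,1.5],"angular": [0,0,-0.034]},{"dp": [4,2.1,3],"angular": [0,0,-0.034]},{"dp": [4,2.1,3.5],"angular": [0,0,-0.034]},{"dp": [4,2.1,3.5],"angular": [0,0,-0.034]},{"dp": [4,2.1,3.5],"angular": [0,0,-0.034]}]}}

```text
t: 6.9
position: [423.8, 234.6, 127.9]
ee_rot: [0.628, 0.778, -0.0, 0.0]
contact_force: [1.1, -0.1, 0.1]
width: 12.1
```

Emit:
{"op": "jog_arm", "data": {"plan": [{"dp": [0,0,0],"angular": [0,0,0]},{"dp": [0,0,0],"angular": [0,0,0]}]}}

```text
t: 7.1
position: [424.2, 235.1, 128.3]
ee_rot: [0.628, 0.778, 0.0, 0.0]
contact_force: [-0.5, -0.5, -0.8]
width: 11.9
```

```bash
python3 - <<'E'
from h import *
s=bot.observe();print(s['t'],s['position'],s['contact_force'],s['qvel'],s['moment'])
go((423.7,235,123),1.783)
E
```

```text
7.1 [424.1956492  235.07135774 128.31721299] [-0.48730877 -0.52566495 -0.81847971] [ 0.00440929  0.00457577 -0.0010279   0.00033283 -0.00064604  0.00139287] [-0.07690626 -0.0874271  -0.03517126]
dp cm [ 0.004 -0.051  0.532] ang [0.0011 0.     0.001 ] rows 0.10681481926654642
```

Emit:
{"op": "jog_arm", "data": {"plan": [{"dp": [0,-0.05,0.4],"angular": [0,0,0]},{"dp": [0,-0.05,0.8],"angular": [0,0,0]},{"dp": [0,-0.05,0.9],"angular": [0,0,0]},{"dp": [0,-0.05,0.95],"angular": [0,0,0]}]}}

```text
t: 7.5
position: [423.2, 235.4, 117.8]
ee_rot: [0.628, 0.779, -0.0, -0.0]
contact_force: [-0.3, 0.1, -0.4]
width: 11.7
```

Emit:
{"op": "jog_arm", "data": {"plan": [{"dp": [0,0,0.06],"angular": [0,0,0]},{"dp": [0,0,0.12],"angular": [0,0,0]},{"dp": [0,0,0.18],"angular": [0,0,0]}]}}

```text
t: 7.8
position: [423.5, 235.5, 116.4]
ee_rot: [0.628, 0.779, 0.0, 0.0]
contact_force: [0.5, 0.1, -1.0]
width: 11.9
```

Emit:
{"op": "jog_arm", "data": {"plan": [{"dp": [0,0,0.05],"angular": [0,0,0]},{"dp": [0,0,0.1],"angular": [0,0,0]},{"dp": [0,0,0.1],"angular": [0,0,0]}]}}

```text
t: 8.1
position: [423.4, 235.5, 115.3]
ee_rot: [0.628, 0.779, 0.0, -0.0]
contact_force: [0.7, 0.2, -1.8]
width: 12.0
```

Emit:
{"op": "jog_arm", "data": {"plan": [{"dp": [0,0,0.05],"angular": [0,0,0]},{"dp": [0,0,0.1],"angular": [0,0,0]},{"dp": [0,0,0.1],"angular": [0,0,0]}]}}

```text
t: 8.4
position: [423.4, 235.4, 114.3]
ee_rot: [0.628, 0.779, -0.0, -0.0]
contact_force: [-0.8, -0.2, -0.5]
width: 11.8
```

```bash
python3 - <<'E'
from h import *
s=bot.observe();print(s['t'],s['position'],s['contact_force'],s['moment'])
c=cam('side','pics/s8.png')
o=cv2.resize(c['img'][230:370,260:380],None,fx=4,fy=4,interpolation=cv2.INTER_CUBIC);cv2.imwrite('pics/s8z.png',o[:,:,::-1])
E
```

```text
8.4 [423.44564104 235.44751134 114.29963014] [-0.82683228 -0.20465945 -0.53213827] [-0.01922312 -0.13915661  0.0040647 ]
```

View pics/s8z.png

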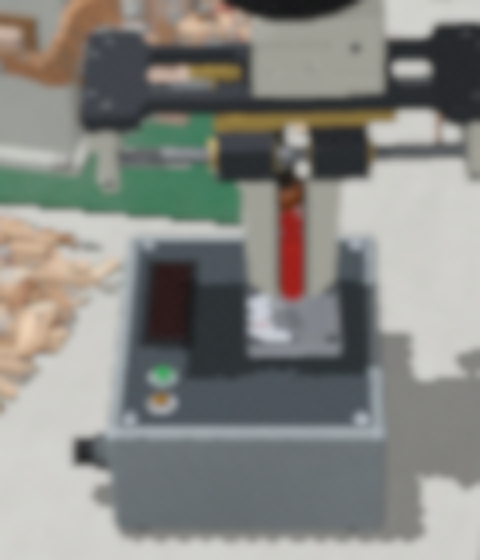

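The side view shows the key over the plate. By the tool height, its lower end should already be about 3 mm below the face with no force, so it may have entered. I'll continue gently.

Emit:
{"op": "jog_arm", "data": {"plan": [{"dp": [0,0,0.07],"angular": [0,0,0]},{"dp": [0,0,0.14],"angular": [0,0,0]},{"dp": [0,0,0.2],"angular": [0,0,0]}]}}

```text
t: 8.75
position: [423.5, 235.4, 112.3]
ee_rot: [0.628, 0.779, 0.0, -0.0]
contact_force: [-0.2, -0.2, -1.0]
width: 11.4
```

Emit:
{"op": "jog_arm", "data": {"plan": [{"dp": [0,0,0.07],"angular": [0,0,0]},{"dp": [0,0,0.14],"angular": [0,0,0]},{"dp": [0,0,0.2],"angular": [0,0,0]}]}}

```text
t: 9.05
position: [423.5, 235.5, 110.3]
ee_rot: [0.628, 0.779, 0.0, -0.0]
contact_force: [-0.1, 0.4, 0.7]
width: 11.4
```

Emit:
{"op": "jog_arm", "data": {"plan": [{"dp": [0,0,0.08],"angular": [0,0,0]},{"dp": [0,0,0.16],"angular": [0,0,0]},{"dp": [0,0,0.25],"angular": [0,0,0]}]}}

```text
t: 9.35
position: [423.4, 235.5, 107.8]
ee_rot: [0.628, 0.779, 0.0, -0.0]
contact_force: [0.4, -0.1, 0.1]
width: 11.6
```

Emit:
{"op": "jog_arm", "data": {"plan": [{"dp": [0,0,0.08],"angular": [0,0,0]},{"dp": [0,0,0.16],"angular": [0,0,0]},{"dp": [0,0,0.25],"angular": [0,0,0]}]}}

```text
t: 9.65
position: [423.5, 235.5, 105.3]
ee_rot: [0.628, 0.779, 0.0, 0.0]
contact_force: [-0.0, -0.4, -0.7]
width: 11.7
```

Emit:
{"op": "jog_arm", "data": {"plan": [{"dp": [0,0,0.08],"angular": [0,0,0]},{"dp": [0,0,0.16],"angular": [0,0,0]},{"dp": [0,0,0.25],"angular": [0,0,0]}]}}

```text
t: 9.95
position: [423.5, 235.4, 102.8]
ee_rot: [0.628, 0.779, 0.0, 0.0]
contact_force: [-0.2, 0.9, -0.7]
width: 11.7
```

Emit:
{"op": "jog_arm", "data": {"plan": [{"dp": [0,0,0.07],"angular": [0,0,0]},{"dp": [0,0,0.14],"angular": [0,0,0]},{"dp": [0,0,0.2],"angular": [0,0,0]}]}}

```text
t: 10.25
position: [423.4, 235.4, 100.8]
ee_rot: [0.628, 0.779, -0.0, -0.0]
contact_force: [0.1, -1.5, -0.9]
width: 11.9
```

Emit:
{"op": "jog_arm", "data": {"plan": [{"dp": [0,0,0.04],"angular": [0,0,0]},{"dp": [0,0,0.08],"angular": [0,0,0]},{"dp": [0,0,0.12],"angular": [0,0,0]}]}}

```text
t: 10.55
position: [423.4, 235.5, 99.6]
ee_rot: [0.628, 0.779, -0.0, 0.0]
contact_force: [-0.4, -0.7, 0.1]
width: 11.5
```

```bash
python3 - <<'E'
from h import *
s=bot.observe();print(s['t'],s['position'],s['contact_force'],s['moment'])
c=cam('side','pics/s10.png')
o=cv2.resize(c['img'][230:370,260:380],None,fx=4,fy=4,interpolation=cv2.INTER_CUBIC);cv2.imwrite('pics/s10z.png',o[:,:,::-1])
c=cam('wrist','pics/w10.png')
E
```

```text
10.55 [423.44647976 235.45495931  99.63821568] [-0.36813047 -0.68425212  0.08205777] [ 0.04010524 -0.09332032 -0.01130691]
```

View pics/s10z.png

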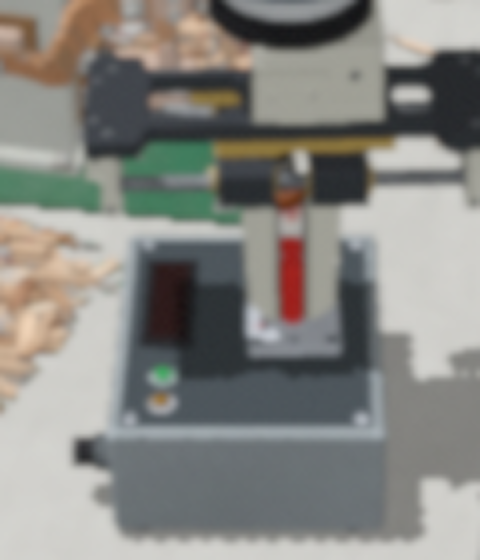

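View pics/w10.png

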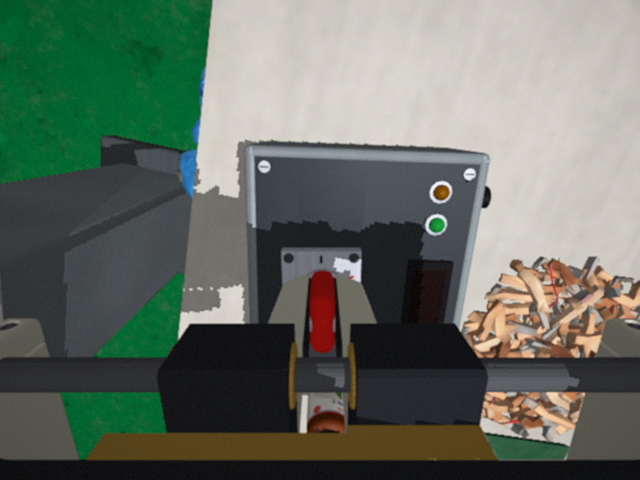

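The side and wrist views show the key standing in the plate, with the collar about at its face and the bow lined up with the black mark at (322,258). I'll press on to collar contact.

Emit:
{"op": "jog_arm", "data": {"plan": [{"dp": [0,0,0.03],"angular": [0,0,0]},{"dp": [0,0,0.06],"angular": [0,0,0]},{"dp": [0,0,0.06],"angular": [0,0,0]}]}}

```text
t: 10.95
position: [423.5, 235.5, 99.5]
ee_rot: [0.628, 0.779, 0.0, 0.0]
contact_force: [-2.0, 0.0, 5.0]
width: 11.9
```

Emit:
{"op": "jog_arm", "data": {"plan": [{"dp": [0,0,0.03],"angular": [0,0,0]},{"dp": [0,0,0.06],"angular": [0,0,0]},{"dp": [0,0,0.06],"angular": [0,0,0]}]}}

```text
t: 11.25
position: [423.5, 235.5, 99.5]
ee_rot: [0.627, 0.779, 0.0, 0.0]
contact_force: [-3.3, -1.3, 10.8]
width: 11.5
```

Collar contact at TCP z 99.5, where 99.6 was expected, so the key is home. I'll ease the pressure and turn clockwise.

Emit:
{"op": "jog_arm", "data": {"plan": [{"dp": [0,0,-0.06],"angular": [0,0,0.05]},{"dp": [0,0,-0.06],"angular": [0,0,0.12]},{"dp": [0,0,-0.06],"angular": [0,0,0.2]},{"dp": [0,0,-0.06],"angular": [0,0,0.28]},{"dp": [0,0,-0.06],"angular": [0,0,0.3]}]}}

```text
t: 11.75
position: [423.4, 235.6, 99.5]
ee_rot: [0.738, 0.675, 0.0, -0.0]
contact_force: [-2.7, 0.7, 5.5]
width: 11.3
```

```bash
python3 - <<'E'
from h import *
s=bot.observe();print(s['t'],s['position'],s['contact_force'],s['moment'],yaw(s['ee_rot']))
E
```

```text
11.75 [423.43195222 235.61713196  99.51453124] [-2.66390283  0.66026268  5.49237111] [-0.16658999  0.37925512  0.05339171] 1.4824643661597607
```

Emit:
{"op": "jog_arm", "data": {"plan": [{"dp": [0,0,0],"angular": [0,0,0.1]},{"dp": [0,0,0],"angular": [0,0,0.2]},{"dp": [0,0,0],"angular": [0,0,0.3]},{"dp": [0,0,0],"angular": [0,0,0.4]},{"dp": [0,0,0],"angular": [0,0,0.5]}]}}

```text
t: 12.25
position: [424.1, 235.4, 99.5]
ee_rot: [0.882, 0.471, 0.001, 0.0]
contact_force: [-0.5, -3.2, 3.8]
width: 11.8
```

```bash
python3 - <<'E'
from h import *
s=bot.observe();print(s['t'],s['position'],s['contact_force'],s['moment'],yaw(s['ee_rot']))
E
```

```text
12.25 [424.09518179 235.3591765   99.52693904] [-0.4841235  -3.24397861  3.78083698] [-0.35962185 -0.07280773  0.09763575] 0.9810289856945585
```

Emit:
{"op": "jog_arm", "data": {"plan": [{"dp": [0,0,0],"angular": [0,0,0.08]},{"dp": [0,0,0],"angular": [0,0,0.16]},{"dp": [0,0,0],"angular": [0,0,0.24]},{"dp": [0,0,0],"angular": [0,0,0.3]},{"dp": [0,0,0],"angular": [0,0,0.34]}]}}

```text
t: 12.75
position: [424.4, 235.0, 99.5]
ee_rot: [0.949, 0.316, 0.001, 0.001]
contact_force: [1.6, -3.0, 2.4]
width: 11.6
```

```bash
python3 - <<'E'
from h import *
s=bot.observe();print(s['t'],s['position'],s['contact_force'],s['moment'],yaw(s['ee_rot']))
E
```

```text
12.75 [424.40493414 235.01790146  99.53557924] [ 1.57984068 -2.99745975  2.4063453 ] [-0.5593749  -0.19291493  0.06441961] 0.6429809726127768
```

Emit:
{"op": "jog_arm", "data": {"plan": [{"dp": [0,0,0.02],"angular": [0,0,0.04]},{"dp": [0,0,0.02],"angular": [0,0,0.08]},{"dp": [0,0,0.02],"angular": [0,0,0.1]}]}}

```text
t: 13.05
position: [424.5, 234.9, 99.5]
ee_rot: [0.963, 0.269, 0.001, 0.001]
contact_force: [1.6, -3.9, 6.3]
width: 11.4
```

```bash
python3 - <<'E'
from h import *
s=bot.observe();print(s['t'],s['position'],s['contact_force'],s['moment'],yaw(s['ee_rot']))
E
```

```text
13.05 [424.50351384 234.93518362  99.50725785] [ 1.60782565 -3.9257422   6.27114796] [-0.77331983 -0.09560205  0.08029031] 0.5440572214230105
```

Emit:
{"op": "jog_arm", "data": {"plan": [{"dp": [0,0,0],"angular": [0,0,0.02]},{"dp": [0,0,0],"angular": [0,0,0.04]}]}}

```text
t: 13.25
position: [424.5, 234.9, 99.5]
ee_rot: [0.968, 0.25, 0.001, 0.001]
contact_force: [1.4, -3.8, 5.5]
width: 12.3
```

```bash
python3 - <<'E'
from h import *
s=bot.observe();print(s['t'],s['position'],s['contact_force'],s['moment'],yaw(s['ee_rot']))
E
```

```text
13.25 [424.49197396 234.89120531  99.51110473] [ 1.4450132  -3.79545478  5.45752936] [-0.80504163 -0.15457279  0.09168076] 0.5046895380720308
```

Emit:
{"op": "jog_arm", "data": {"plan": [{"dp": [0,0,0],"angular": [0,0,0.02]},{"dp": [0,0,0],"angular": [0,0,0.04]}]}}

```text
t: 13.45
position: [424.5, 234.8, 99.5]
ee_rot: [0.973, 0.23, 0.001, 0.001]
contact_force: [0.0, -4.3, 5.8]
width: 11.7
```

```bash
python3 - <<'E'
from h import *
s=bot.observe();print(s['t'],s['position'],s['contact_force'],s['moment'],yaw(s['ee_rot']))
E
```

```text
13.45 [424.52288402 234.83021964  99.51641019] [ 0.01844288 -4.31057932  5.79777615] [-0.85473239 -0.13459263  0.05705089] 0.4646825811824159
```

```bash
python3 - <<'E'
from h import *
c=cam('wrist','pics/w13.png')
E
```

```text
(no output)
```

View pics/w13.png

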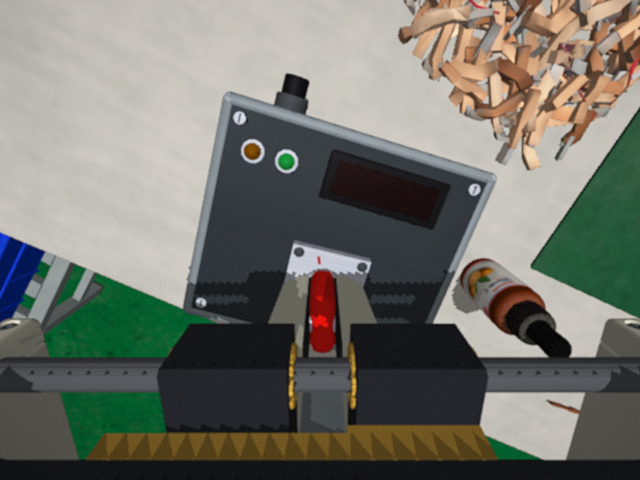

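The bow at (322,310) sits squarely in the jaws and is close to the red mark at (319,261). I'll add a little more until the torque rises.

Emit:
{"op": "jog_arm", "data": {"plan": [{"dp": [0,0,0],"angular": [0,0,0.02]},{"dp": [0,0,0],"angular": [0,0,0.03]}]}}

```text
t: 13.7
position: [424.6, 234.8, 99.5]
ee_rot: [0.976, 0.216, 0.001, 0.001]
contact_force: [0.7, -5.1, 6.1]
width: 12.1
```

```bash
python3 - <<'E'
from h import *
s=bot.observe();print(s['t'],s['position'],s['contact_force'],s['moment'],yaw(s['ee_rot']))
E
```

```text
13.7 [424.5607461  234.77518145  99.50368646] [ 0.70513524 -5.07653756  6.07108338] [-0.92256219 -0.21966011  0.12067499] 0.43508416223141416
```

Emit:
{"op": "jog_arm", "data": {"plan": [{"dp": [0,0,0],"angular": [0,0,0.02]},{"dp": [0,0,0],"angular": [0,0,0.03]},{"dp": [0,0,0],"angular": [0,0,0.03]}]}}

```text
t: 14.0
position: [424.5, 234.7, 99.5]
ee_rot: [0.979, 0.201, 0.001, 0.001]
contact_force: [0.6, -3.8, 5.8]
width: 11.8
```

```bash
python3 - <<'E'
from h import *
s=bot.observe();print(s['t'],s['position'],s['contact_force'],s['moment'],yaw(s['ee_rot']))
E
```

```text
14.0 [424.54147482 234.71596551  99.50868671] [ 0.57868032 -3.84733924  5.79514468] [-0.90599439 -0.18063985  0.29622516] 0.40572701079240275
```

The torque jumped to 0.30 N m, so that is the stop. I'll ease it slightly, hold briefly, then turn back.

Emit:
{"op": "jog_arm", "data": {"plan": [{"dp": [0,0,0],"angular": [0,0,-0.01]},{"dp": [0,0,0],"angular": [0,0,-0.01]}]}}

```text
t: 14.2
position: [424.6, 234.7, 99.5]
ee_rot: [0.978, 0.207, 0.001, 0.001]
contact_force: [1.0, -4.8, 4.6]
width: 11.8
```

Emit:
{"op": "jog_arm", "data": {"plan": [{"dp": [0,0,0],"angular": [0,0,-0.1]},{"dp": [0,0,0],"angular": [0,0,-0.2]},{"dp": [0,0,0],"angular": [0,0,-0.3]},{"dp": [0,0,0],"angular": [0,0,-0.4]},{"dp": [0,0,0],"angular": [0,0,-0.5]}]}}

```text
t: 14.7
position: [424.4, 235.7, 99.5]
ee_rot: [0.896, 0.443, 0.001, 0.0]
contact_force: [0.5, -0.1, 4.6]
width: 11.7
```

Emit:
{"op": "jog_arm", "data": {"plan": [{"dp": [0,0,0],"angular": [0,0,-0.1]},{"dp": [0,0,0],"angular": [0,0,-0.2]},{"dp": [0,0,0],"angular": [0,0,-0.3]},{"dp": [0,0,0],"angular": [0,0,-0.4]},{"dp": [0,0,0],"angular": [0,0,-0.5]}]}}

```text
t: 15.2
position: [423.6, 236.0, 99.5]
ee_rot: [0.759, 0.651, 0.001, -0.0]
contact_force: [-1.7, -0.1, 7.6]
width: 11.7
```

```bash
python3 - <<'E'
from h import *
s=bot.observe();print(s['t'],s['position'],s['contact_force'],s['moment'],yaw(s['ee_rot']))
E
```

```text
15.2 [423.56702788 236.04926466  99.49338908] [-1.72852424 -0.06399847  7.59153781] [ 0.21244658  0.36761018 -0.09327329] 1.4186731050694812
```

Emit:
{"op": "jog_arm", "data": {"plan": [{"dp": [0,0,0],"angular": [0,0,-0.1]},{"dp": [0,0,0],"angular": [0,0,-0.2]},{"dp": [0,0,0],"angular": [0,0,-0.3]},{"dp": [0,0,0],"angular": [0,0,-0.38]},{"dp": [0,0,0],"angular": [0,0,-0.4]}]}}

```text
t: 15.7
position: [422.8, 236.0, 99.5]
ee_rot: [0.615, 0.789, 0.0, -0.001]
contact_force: [-4.0, 0.8, 8.8]
width: 11.1
```

```bash
python3 - <<'E'
from h import *
s=bot.observe();print(s['t'],s['position'],s['contact_force'],s['moment'],yaw(s['ee_rot']))
E
```

```text
15.7 [422.79845454 235.99385447  99.47451628] [-4.00607487  0.81855341  8.76461275] [ 0.09685553  0.69835372 -0.10957246] 1.817217326168246
```

Emit:
{"op": "jog_arm", "data": {"plan": [{"dp": [0,0,-0.02],"angular": [0,0,-0.02]},{"dp": [0,0,-0.02],"angular": [0,0,-0.04]}]}}

```text
t: 15.9
position: [422.7, 236.0, 99.5]
ee_rot: [0.6, 0.8, 0.0, -0.001]
contact_force: [-4.1, 1.7, 7.7]
width: 11.7
```

```bash
python3 - <<'E'
from h import *
s=bot.observe();print(s['t'],s['position'],s['contact_force'],s['moment'],yaw(s['ee_rot']))
E
```

```text
15.9 [422.69263988 235.97787565  99.5004943 ] [-4.14264058  1.69135815  7.69108448] [ 0.11093789  0.63718583 -0.0873825 ] 1.855568662734645
```

Emit:
{"op": "jog_arm", "data": {"plan": [{"dp": [0,0,0],"angular": [0,0,-0.02]},{"dp": [0,0,0],"angular": [0,0,-0.04]}]}}

```text
t: 16.1
position: [422.6, 235.9, 99.5]
ee_rot: [0.583, 0.812, -0.0, -0.001]
contact_force: [-3.4, 0.0, 8.0]
width: 11.9
```

```bash
python3 - <<'E'
from h import *
s=bot.observe();print(s['t'],s['position'],s['contact_force'],s['moment'],yaw(s['ee_rot']))
E
```

```text
16.1 [422.64783289 235.94088665  99.48243972] [-3.39555565  0.02144511  7.99733767] [ 0.10086479  0.6714527  -0.12263051] 1.895560423729834
```

Emit:
{"op": "jog_arm", "data": {"plan": [{"dp": [0,0,0],"angular": [0,0,-0.02]},{"dp": [0,0,0],"angular": [0,0,-0.03]},{"dp": [0,0,0],"angular": [0,0,-0.03]}]}}

```text
t: 16.4
position: [422.6, 235.9, 99.5]
ee_rot: [0.571, 0.821, -0.0, -0.001]
contact_force: [-4.5, 0.8, 7.9]
width: 11.9
```

```bash
python3 - <<'E'
from h import *
s=bot.observe();print(s['t'],s['position'],s['contact_force'],s['moment'],yaw(s['ee_rot']))
E
```

```text
16.4 [422.57228479 235.92527712  99.48626559] [-4.47970252  0.84115684  7.87329842] [ 0.08608657  0.69150128 -0.13353156] 1.9249551027493976
```

Emit:
{"op": "jog_arm", "data": {"plan": [{"dp": [0,0,0],"angular": [0,0,-0.02]},{"dp": [0,0,0],"angular": [0,0,-0.03]},{"dp": [0,0,0],"angular": [0,0,-0.03]}]}}

```text
t: 16.7
position: [422.5, 235.9, 99.5]
ee_rot: [0.559, 0.829, -0.0, -0.001]
contact_force: [-4.8, 0.7, 9.2]
width: 12.0
```

```bash
python3 - <<'E'
from h import *
s=bot.observe();print(s['t'],s['position'],s['contact_force'],s['moment'],yaw(s['ee_rot']))
c=cam('wrist','pics/w16.png')
E
```

```text
16.7 [422.51350044 235.89933466  99.49692833] [-4.76377821  0.74821571  9.21561134] [ 0.14243209  0.77996315 -0.15788792] 1.9547157306143441
```

View pics/w16.png

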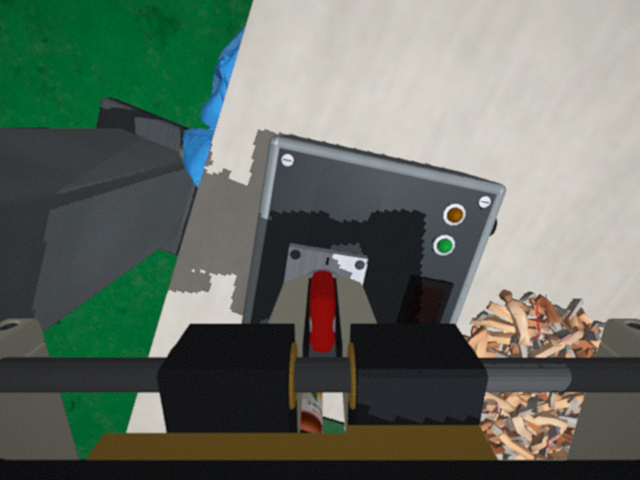

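The bow is straight in the jaws at (322,310), and the black mark at (328,261) shows the tool turned slightly past home (play). I'll creep on until the torque rises.

Emit:
{"op": "jog_arm", "data": {"plan": [{"dp": [0,0,-0.02],"angular": [0,0,-0.02]},{"dp": [0,0,-0.02],"angular": [0,0,-0.03]},{"dp": [0,0,-0.02],"angular": [0,0,-0.03]}]}}

```text
t: 17.05
position: [422.4, 235.9, 99.5]
ee_rot: [0.547, 0.837, -0.0, -0.001]
contact_force: [-3.6, 0.9, 6.5]
width: 11.6
```

```bash
python3 - <<'E'
from h import *
s=bot.observe();print(s['t'],s['position'],s['contact_force'],s['moment'],yaw(s['ee_rot']))
E
```

```text
17.05 [422.41087694 235.8612483   99.48842311] [-3.576023    0.93806622  6.45244429] [ 0.159707    0.6660134  -0.24334832] 1.9844433542057889
```

Torque is -0.24 N m, so the home stop is reached. I'll go back to the middle of the play and relieve the side load.

Emit:
{"op": "jog_arm", "data": {"plan": [{"dp": [0,0,0],"angular": [0,0,0]},{"dp": [0,0,-0.03],"angular": [0,0,0.1]},{"dp": [0,0,-0.05],"angular": [0,0,0.19]},{"dp": [0,0,-0.05],"angular": [0,0,0.19]},{"dp": [0,0,-0.05],"angular": [0,0,0.19]}]}}

```text
t: 17.55
position: [423.3, 235.5, 99.6]
ee_rot: [0.623, 0.782, -0.0, -0.0]
contact_force: [0.4, -0.1, 0.2]
width: 12.1
```

```bash
python3 - <<'E'
from h import *
s=bot.observe();print(s['t'],s['position'],s['contact_force'],s['moment'],yaw(s['ee_rot']))
go((423.5,235.45,99.5))
E
```

```text
17.55 [423.33604561 235.49183696  99.5531468 ] [ 0.40395329 -0.12669208  0.16353193] [-0.00657948 -0.10110814 -0.01187634] 1.7972787769970149
dp cm [-0.008  0.015  0.005] ang [-0.0003 -0.0001  0.    ] rows 0.0035471654262828217
```

Emit:
{"op": "jog_arm", "data": {"plan": [{"dp": [0,0,-0.1],"angular": [0,0,0.007]},{"dp": [0,0,-0.2],"angular": [0,0,0.007]},{"dp": [0,0,-0.3],"angular": [0,0,0.007]}]}}

```text
t: 17.85
position: [423.5, 235.5, 102.8]
ee_rot: [0.626, 0.78, -0.0, -0.0]
contact_force: [0.1, 0.0, -0.3]
width: 11.6
```

Emit:
{"op": "jog_arm", "data": {"plan": [{"dp": [0,0,-0.15],"angular": [0,0,0]},{"dp": [0,0,-0.3],"angular": [0,0,0]},{"dp": [0,0,-0.45],"angular": [0,0,0]},{"dp": [0,0,-0.6],"angular": [0,0,0]}]}}

```text
t: 18.25
position: [423.5, 235.5, 108.9]
ee_rot: [0.626, 0.78, 0.0, 0.0]
contact_force: [1.0, -0.0, -0.3]
width: 11.3
```

Emit:
{"op": "jog_arm", "data": {"plan": [{"dp": [0,0,-0.3],"angular": [0,0,0]},{"dp": [0,0,-0.6],"angular": [0,0,0]},{"dp": [0,0,-0.9],"angular": [0,0,0]},{"dp": [0,0,-3],"angular": [0,0,0]},{"dp": [0,0,-5.5],"angular": [0,0,0]}]}}

```text
t: 18.75
position: [422.6, 235.2, 163.7]
ee_rot: [0.626, 0.78, -0.001, -0.001]
contact_force: [0.3, 0.2, -0.8]
width: 11.8
```

Emit:
{"op": "jog_arm", "data": {"plan": [{"dp": [-2,-1,0],"angular": [0,0,0]},{"dp": [-4,-2,0],"angular": [0,0,0]},{"dp": [-4.5,-2,0],"angular": [0,0,0]},{"dp": [-4.5,-2,0],"angular": [0,0,0]}]}}

```text
t: 19.15
position: [414.0, 186.8, 164.1]
ee_rot: [0.627, 0.779, 0.0, 0.0]
contact_force: [0.4, 0.3, 0.3]
width: 11.9
```

```bash
python3 - <<'E'
from h import *
s=bot.observe();print(s['t'],s['position'],s['contact_force'],s['moment'],yaw(s['ee_rot']))
c=cam('wrist','pics/w19.png')
E
```

```text
19.15 [414.01088502 186.84517184 164.0607307 ] [0.37934769 0.34140751 0.26122193] [-0.05870462 -0.08209155  0.04633664] 1.786129506139384
```

View pics/w19.png

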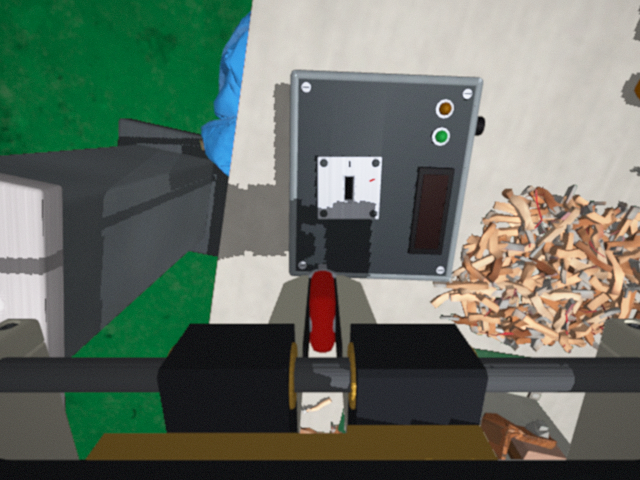

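The key is out and held straight at (322,310), and the plate's slot at (349,188) is empty. I'm carrying it back in front of the welder.

```bash
python3 - <<'E'
from h import *
go((365,-40,163),1.768)
E
```

```text
dp cm [-21.155  -9.665   0.081] ang [ 0.0007 -0.0004  0.0186] rows 4.651715902157659
```

Emit:
{"op": "jog_arm", "data": {"plan": [{"dp": [-4,-3.5,0],"angular": [0,0,0.018]},{"dp": [-8.4,-6,0],"angular": [0,0,0.018]},{"dp": [-12.7,-8,0],"angular": [0,0,0.018]},{"dp": [-17,-9.3,0],"angular": [0,0,0.018]},{"dp": [-21.2,-9.7,0],"angular": [0,0,0.018]}]}}

```text
t: 19.7
position: [364.0, -41.7, 164.0]
ee_rot: [0.633, 0.774, 0.0, 0.0]
contact_force: [0.6, 0.9, -1.0]
width: 11.7
```

```bash
python3 - <<'E'
from h import *
go((375,-255,163),1.768)
E
```

```text
dp cm [-21.124  -3.144   0.093] ang [ 0.0005 -0.0001  0.0023] rows 4.271329290499956
```

Emit:
{"op": "jog_arm", "data": {"plan": [{"dp": [-4.5,-0.6,0],"angular": [0,0,0.002]},{"dp": [-9,-1.2,0],"angular": [0,0,0.002]},{"dp": [-13.5,-2,0],"angular": [0,0,0.002]},{"dp": [-18,-2.6,0],"angular": [0,0,0.002]},{"dp": [-21,-3,0],"angular": [0,0,0.002]}]}}

```text
t: 20.2
position: [377.5, -255.6, 163.8]
ee_rot: [0.635, 0.773, -0.0, 0.001]
contact_force: [0.5, -0.2, -0.8]
width: 11.7
```

```bash
python3 - <<'E'
from h import *
go((579,-389.7,163),1.768)
E
```

```text
dp cm [-17.07   17.157   0.114] ang [ 0.0008  0.0012 -0.0016] rows 4.840478017909213
```

Emit:
{"op": "jog_arm", "data": {"plan": [{"dp": [-3.4,3.4,0],"angular": [0,0,0]},{"dp": [-6.9,6.9,0],"angular": [0,0,0]},{"dp": [-10.3,10.3,0],"angular": [0,0,0]},{"dp": [-13.7,13.8,0],"angular": [0,0,0]},{"dp": [-17,17,0],"angular": [0,0,0]}]}}

```text
t: 20.7
position: [579.4, -386.3, 162.9]
ee_rot: [0.634, 0.773, 0.0, -0.0]
contact_force: [0.1, -0.6, 0.0]
width: 11.7
```

Emit:
{"op": "jog_arm", "data": {"plan": [{"dp": [0,0,1],"angular": [0,0,0]},{"dp": [0,0,3],"angular": [0,0,0]},{"dp": [0,0,4.5],"angular": [0,0,0]},{"dp": [0,0,5],"angular": [0,0,0]},{"dp": [0,0,5],"angular": [0,0,0]}]}}

```text
t: 21.2
position: [576.1, -385.0, 112.6]
ee_rot: [0.634, 0.773, 0.0, -0.001]
contact_force: [-0.4, 0.1, -1.0]
width: 11.9
```

Emit:
{"op": "jog_arm", "data": {"plan": [{"dp": [0,0,0],"angular": [0,0,0]},{"dp": [0,0,0],"angular": [0,0,0]},{"dp": [0,0,0],"angular": [0,0,0]}]}}

```text
t: 21.5
position: [577.0, -386.3, 115.0]
ee_rot: [0.634, 0.773, -0.0, 0.001]
contact_force: [0.1, -0.1, -0.3]
width: 11.6
```

```bash
python3 - <<'E'
from h import *
s=bot.observe();print(s['t'],s['position'],s['contact_force'])
go((578.8,-389.6,80),1.767)
E
```

```text
21.5 [ 576.95398403 -386.32654216  115.04018612] [ 0.09635907 -0.14680629 -0.26695285]
dp cm [-0.351  0.113  3.505] ang [0.0012 0.0016 0.0007] rows 0.7048227988976704
```

Emit:
{"op": "jog_arm", "data": {"plan": [{"dp": [-0.35,0.11,0.5],"angular": [0,0,0]},{"dp": [-0.35,0.11,1.5],"angular": [0,0,0]},{"dp": [-0.35,0.11,2.5],"angular": [0,0,0]},{"dp": [-0.35,0.11,2.8],"angular": [0,0,0]},{"dp": [-0.35,0.11,2.8],"angular": [0,0,0]}]}}

```text
t: 22.0
position: [577.7, -388.6, 84.2]
ee_rot: [0.634, 0.773, 0.0, -0.001]
contact_force: [-0.7, 0.3, -1.4]
width: 11.9
```

Emit:
{"op": "jog_arm", "data": {"plan": [{"dp": [0,0,0],"angular": [0,0,0]},{"dp": [0,0,0],"angular": [0,0,0]},{"dp": [0,0,0],"angular": [0,0,0]}]}}

```text
t: 22.3
position: [578.6, -389.3, 86.3]
ee_rot: [0.634, 0.773, -0.0, 0.0]
contact_force: [-0.4, 0.2, 0.0]
width: 11.8
```

```bash
python3 - <<'E'
from h import *
s=bot.observe();print(s['t'],s['position'],s['contact_force'])
go((578.8,-389.6,57.6),1.767)
E
```

```text
22.3 [ 578.64292186 -389.32871573   86.26614233] [-0.41054948  0.18596217  0.00455765]
dp cm [-0.028  0.009  2.867] ang [0.0005 0.0007 0.0009] rows 0.5733571259827358
```

Emit:
{"op": "jog_arm", "data": {"plan": [{"dp": [-0.03,0,0.3],"angular": [0,0,0]},{"dp": [-0.03,0,0.7],"angular": [0,0,0]},{"dp": [-0.03,0,1.1],"angular": [0,0,0]},{"dp": [-0.03,0,1.4],"angular": [0,0,0]}]}}

```text
t: 22.7
position: [578.2, -389.2, 71.1]
ee_rot: [0.634, 0.773, 0.0, -0.0]
contact_force: [-0.5, 0.0, -1.4]
width: 11.6
```

Emit:
{"op": "jog_arm", "data": {"plan": [{"dp": [0,0,0.3],"angular": [0,0,0]},{"dp": [0,0,0.6],"angular": [0,0,0]},{"dp": [0,0,0.9],"angular": [0,0,0]},{"dp": [0,0,1.1],"angular": [0,0,0]},{"dp": [0,0,1.1],"angular": [0,0,0]}]}}

```text
t: 23.2
position: [578.3, -389.3, 60.3]
ee_rot: [0.634, 0.773, 0.0, -0.0]
contact_force: [-0.0, -0.6, -0.4]
width: 11.9
```

Emit:
{"op": "jog_arm", "data": {"plan": [{"dp": [0,0,0.1],"angular": [0,0,0]},{"dp": [0,0,0.2],"angular": [0,0,0]},{"dp": [0,0,0.3],"angular": [0,0,0]},{"dp": [0,0,0.3],"angular": [0,0,0]},{"dp": [0,0,0.3],"angular": [0,0,0]}]}}

```text
t: 23.7
position: [578.5, -389.4, 57.8]
ee_rot: [0.634, 0.773, 0.0, 0.0]
contact_force: [-0.9, 0.2, -0.3]
width: 12.1
```

Almost down. Going on to contact, then releasing.

Emit:
{"op": "jog_arm", "data": {"plan": [{"dp": [0,0,0.03],"angular": [0,0,0]},{"dp": [0,0,0.05],"angular": [0,0,0]},{"dp": [0,0,0.05],"angular": [0,0,0]}]}}

```text
t: 24.0
position: [578.5, -389.5, 57.6]
ee_rot: [0.634, 0.773, -0.0, 0.0]
contact_force: [-1.8, 0.9, 2.2]
width: 11.9
```

Emit:
{"op": "jog_arm", "data": {"plan": [{"dp": [0,0,0],"angular": [0,0,0]},{"dp": [0,0,0],"angular": [0,0,0]},{"dp": [0,0,0],"angular": [0,0,0]},{"dp": [0,0,0],"angular": [0,0,0]},{"dp": [0,0,0],"angular": [0,0,0]}], "fingers": 0.6}}

```text
t: 24.5
position: [578.4, -389.4, 57.1]
ee_rot: [0.634, 0.773, 0.0, -0.0]
contact_force: [0.7, -0.8, 0.9]
width: 46.9
```

Emit:
{"op": "jog_arm", "data": {"plan": [{"dp": [0,0,0],"angular": [0,0,0]},{"dp": [0,0,0],"angular": [0,0,0]},{"dp": [0,0,0],"angular": [0,0,0]}]}}

```text
t: 24.8
position: [578.5, -389.4, 57.2]
ee_rot: [0.634, 0.773, 0.0, -0.0]
contact_force: [-0.8, -0.2, -0.0]
width: 55.5
```

Emit:
{"op": "jog_arm", "data": {"plan": [{"dp": [0,0,-1.5],"angular": [0,0,0]},{"dp": [0,0,-4],"angular": [0,0,0]},{"dp": [0,0,-7],"angular": [0,0,0]},{"dp": [0,0,-10],"angular": [0,0,0]},{"dp": [0,0,-10],"angular": [0,0,0]}]}}

```text
t: 25.3
position: [580.8, -391.5, 164.2]
ee_rot: [0.634, 0.773, -0.0, 0.005]
contact_force: [-0.5, -0.4, 0.7]
width: 55.6
```

```bash
python3 - <<'E'
from h import *
np.set_printoptions(precision=2,suppress=True)
c=cam('wrist','pics/w25.png'); d=c['depth'];im=c['img']; s=bot.observe(); print(s['position'],s['width'])
hsv=cv2.cvtColor(im,cv2.COLOR_RGB2HSV).astype(int);H,S=hsv[...,0],hsv[...,1]
vv,uu=np.mgrid[0:480,0:640]
P=(np.stack([(uu-c['cx'])/c['fx']*d,(vv-c['cy'])/c['fy']*d,d],-1)-c['t'])@c['R']
roi=(uu>280)&(uu<400)&(vv>60)&(vv<340)&(d>0)
for n,m in [('red',((H<8)|(H>172))&(S>130)),('blue',(H>100)&(H<130)&(S>130))]:
    q=P[m&roi]; q=q[(q[:,1]>-420)&(q[:,0]<600)]; zt=np.percentile(q[:,2],95); t=q[q[:,2]>zt-3]; print(n,zt,cv2.minAreaRect(t[:,:2].astype(np.float32)),t.mean(0))
c=cam('side','pics/s25.png'); o=cv2.resize(c['img'][140:240,250:400],None,fx=5,fy=5,interpolation=cv2.INTER_CUBIC);cv2.imwrite('pics/s25z.png',o[:,:,::-1])
E
```

```text
[ 579.86 -390.67  161.46] 55.69660632241302
red 75.4518780055477 ((579.5838623046875, -390.09033203125), (10.693695068359375, 28.110347747802734), 10.730751991271973) [ 579.45 -389.54   74.16]
blue 75.5163738100093 ((561.5194091796875, -296.63671875), (10.215372085571289, 28.20087242126465), 11.503772735595703) [ 561.46 -296.58   74.23]
```

View pics/w25.png

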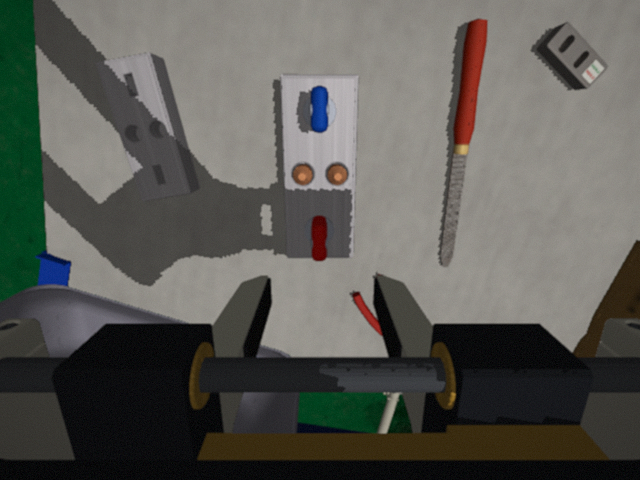

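View pics/s25z.png

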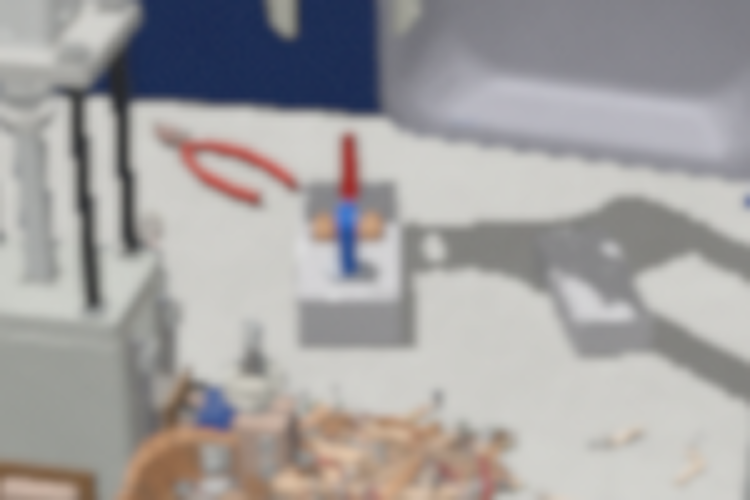

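The red key stands upright in its slot at wrist pixel (319,238). Its bow top measures (579.5, -389.5, 74.2), against (579.6, -389.5, 74.2) at the start. The blue key and both tips are unmoved and the gripper is clear, so I'm handing in.

```bash
python3 - <<'E'
from h import *
print(bot.hand_in())
E
```

```text
the job is handed in; nothing more can be done
None
```

I reset the counter with the red key, stood the key back in its slot and handed the job in at about 25.5 s; no verdict was reported.

- **Insertion:** The camera showed the plate about 4 mm off nominal and turned about 0.035 rad. I went in there, and the key entered without any searching. It seated with collar contact at about 10 N.
- **Turning:** I turned it clockwise until the torque rose to 0.30 N m at the stop. I then turned it back until the torque rose to 0.24 N m at home. Tool travel between the stops was about 1.58 rad, which fits the 1.2 rad of the rotor plus play and give.
- **Drawing out:** I centred the key in the play first, and it came out with no noticeable force.
- **Final check:** The key's bow top is within about 0.3 mm of where it started and at the same height. The key is upright, the blue key and spare tips look unmoved, and the gripper is open and clear above.
- **Not checked directly:** I judged the rotor angle from tool angle and torque only, since the rotor can't be seen. I also didn't measure the dropper bottle again at the end; nothing came near it.

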